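Refill the sugar bowl from the flip-flap caddy

ROBOT

A 7-joint arm with a two-finger parallel gripper is mounted at the origin on a cart in front of the work surface, level with it; the furniture and walls round the work are solid. World frame = base frame: x ahead of the robot, y to its left, z up, the work surface at z = 0. Lengths are in m, angles in rad, forces in N, time in s.
With the tool pointing down it reaches from about 0.4 to 0.875 m from the base axis. Payload 6.5 kg.
Tool frame: the origin (TCP) lies at the very end of the fingers, on their centre line; the grasp point (between the pads) lies 19 mm behind it (manip.grip_point_offset is the distance from the TCP to the grasp point, in m); z points along the fingers, y is the line along which they close (so a half turn about z gives the same grasp; the last joint's range is limited). The gripper opens to 85 mm and grips with 20 to 120 N. Pads are 22 mm wide; open, the fingers measure 114 mm over their backs; the gripper's body (76 mm by 85 mm) begins 54 mm behind the grasp point. The pads swing forward as they close: fully open they stand 13 mm farther back than shut.
Start: joints at [1.162, 0.536, -0.004, 1.538, 0.003, 1.067, -0.071], TCP at [0.218, -0.612, 0.231] pointing down, gripper open.
Joint ranges: [-2.7, 2.7], [-0.37, 2.16], [-1.27, 1.26], [0.24, 2.4], [-1.31, 4.45], [0.19, 1.91], [-2.76, 2.76]. Speed limits (rad/s): [2.39, 2.39, 3.14, 3.14, 3.14, 3.14, 3.14].

INTERFACE

Orientations are given as a unit quaternion [x, y, z, w].
In Python, from station import manip, set_gripper, cams, models gives the robot as it stands. Calls block until the motion is done:
- manip.move_pose(position, orientation): joint-space move of the TCP to a pose.
- manip.move_straight(position, rot=None, vel=0.15, stop_force=None): straight line of the TCP; rot=None keeps the orientation; vel is the mean speed in m/s. With stop_force (N) it stops when the force on the tool has changed by that much, and returns True; else False.
- manip.move_j(angles): joint-space move.
- set_gripper(opening): opening from 0.0 (shut) to 1.0 (fully open); the grip force is fixed at half the most; returns when the fingers have stopped.
- manip.dwell(seconds).
- manip.ik(position, orientation): joint angles nearest the present ones, or None.
- manip.sense(): the state.
- cams.snapshot(name): name is "scene" or "top" or "wrist"; returns a dict with "pixels" (480x640x3 uint8, red, green, blue), "fx", "fy", "cx", "cy" (pixels), "k1" (the pictures are not rectified: a ray, as slopes to the right and down, at radius r is drawn at 1 + k1 r^2 times it, then the intrinsics apply), "position" and "attitude" of the camera in the world. Camera axes: x right, y up, looking along -z (the intrinsics and any distortion apply to the point x, -y, -z); pixel columns grow to the right and rows downward; lengths in m; the calibration is good to about 2 mm. A picture is of the moment at which its call begins. There is no depth.
A pose or a line that the arm cannot do raises manip.IKError and nothing moves.
- manip.sign_off(): hands the job in; it is judged then, once.
Trained networks look in a picture, given as the dict that the camera call returned (one of the last four; its "shot" number tells which), for a name from the list of things; names that differ only in an ending like _2 or _b are one class to them, and where a whole thing is asked for, a point or a joint stands for the part that bears it (a point fixed in the world has none). Each returns a list of dicts, best first, with "conf" (0 to 1); they miss things now and then, are a little off and sometimes report something else, mostly with a low value. They report only what shows in the picture. A call takes as long as a camera call. They do not tell look-alikes from the thing itself.
- models.search_frame(name, picture): "at" ([x, y, z] in m, in world coordinates, good to about 4 mm: the middle of the surface that is visible of it).
- models.place_of(name, picture): "at" ([x, y, z] in m, in world coordinates, good to about 4 mm: a listed point, or the origin of a listed thing).
The state is a dict: "t": time; "joint_positions": joint angles; "joint_velocities": joint speeds; "joint_torque": joint torques, N m; "ee_pos": TCP position; "tool_rot": TCP orientation; "wrist_force": force on the tool from outside, world axes, zero at the start; "torque": the same for the moment, N m; "finger_gap": opening from 0.0 (shut) to 1.0 (fully open); "grip_force": force on a finger pad.
Only numpy, scipy, OpenCV 4.12 (cv2) and the standard library are available. Lean on these libraries where they do the work, as an engineer would, in place of code of your own. Each camera call takes 0.05 s, during which the arm holds its last target. There are 200 camera calls.

TASK

Lift the sugar caddy out of its snug wooden stand (the swinging wire handle on its lid is there for that), set it down upright on the open worktop and let go. Then take hold of its body, since it cannot be tipped by the handle, hold it low over the glass bowl and tip it just far enough, well short of lying on its face, that its flap swings open and all three sugar lumps slide into the bowl. Finally stand the caddy upright on the worktop again, clear of the stand and the bowl, with its flap shut, and let go; leave the bowl where it stands and do not disturb the things around.

Things in the scene. Friction and masses are not known exactly. Their poses are not given: they have to be found in the camera images.
- caddy: Loose box caddy, 0.25-0.5 kg: clear plastic sides and back, blue base, lid and upper front, steel flap low in front. 80 deep (x) x 58 wide (y) x 80 mm high. Origin: centre of underside, z up, front is -x. Starts in the stand, 8 mm above the worktop. 3 lumps lie loose on its floor. Hold it by its sides mid-depth, 58 mm above the underside: the palm then clears the wire handle.
- bail_bar (a point): Middle of the grip bar of the steel wire handle on the lid: 8.4 mm thick, straight for 28 mm along the caddy's y. The handle pivots about the caddy's y, 22 mm below the bar, so the caddy hangs level from it and cannot be tipped by it. Upright, the bar is 106 mm above the caddy's underside, 26 mm above the lid, over its centre. Pinch from above, fingers closing along the caddy's x.
- caddy_bail (a joint): Swing of the wire handle, rad: 0 upright, positive leaning to the caddy's +x (back), negative to its front; range -1.3 to 1.3. Starts within 0.35 of upright and stays where it is left.
- caddy_flap (a joint): Flap opening, rad: 0 shut, up to 1.6. Steel plate 54 wide, 40 mm tall, hung from a pin 47 mm above the caddy's underside, 2.5 mm before its front face. When the caddy is tipped forwards (lid towards its -x) the flap swings out by its weight from about 15 degrees, against a feeble spring; it falls shut when the caddy is upright.
- caddy_lip (a point): Lower front edge over which the lumps slide, at x -40, y 0, z 4 mm in the caddy's frame; the opening above it is 52 mm wide, 44 mm high. The inner floor slopes 12 degrees down to it, friction about 0.5 to 0.7: lumps start to slide at about 13 to 24 degrees of forward tip; 50 degrees empties it surely. The hanging flap keeps them within about 35 mm of the lip.
- stand: Fixed wooden stand, 108 (x) x 139 (y) mm, floor 8 mm thick, side and middle walls 42 mm high, back (+x) 50, front (-x) 30, all 7 mm thick, open above. Origin: centre of underside. Caddy bay centred at y -29.5 mm (94 x 66 mm inside, about 4 mm free each side of the caddy), spice jar bay at y +36.5 mm. The caddy faces as the stand does, front to -x.
- bowl: Small pressed-glass bowl, loose, 0.14 kg, 97 mm across the rim, 46 mm high, inside about 84 mm across at the rim and 40 mm at the bottom. Origin: centre of the underside, z up.
- lump_a: White sugar lump, 18 x 18 x 14 mm, 10 g, loose inside the caddy at the start. Origin: centre of its 18 x 18 mm underside.
- lump_b: White sugar lump, 18 x 18 x 14 mm, 10 g, loose inside the caddy at the start. Origin: centre of its 18 x 18 mm underside.
- lump_c: White sugar lump, 18 x 18 x 14 mm, 10 g, loose inside the caddy at the start. Origin: centre of its 18 x 18 mm underside.
- jar: Bystander: spice jar 41 mm across, 105 mm tall, loose, standing in the other bay of the stand. Origin: centre of the underside.
- mug: Bystander: cream mug with handle, 84 x 122 mm, 106 mm tall, loose. Origin: centre of the underside.
- salt: Bystander: salt shaker 44 mm across, 90 mm tall, loose. Origin: centre of the underside.
- spoon: Bystander: steel teaspoon 130 mm long, lying flat at the front of the worktop. Origin: centre of the underside.
There are look-alikes about, which are no part of the job. Leave any yellow look-alike of the caddy alone. Leave any red look-alike of the bowl alone.

How it is judged:
By the outcome, as a careful person would: the job done as asked, in the order asked, and still so for the second after the job is handed in, with the robot touching nothing.
It also fails if it takes over 59 s, if anything falls off the work surface, if the arm or the gripper's body presses on something with over 40 N, if the wrist force passes 120 N, or if a joint passes its speed limit or range.

## Working session

There is one attempt and no reset: what is moved stays moved. The work goes in short steps, each a Python script; the robot and the scene stay as the last script left them, time stands still between calls to the robot, and variables do not carry over. Pictures are saved under pics/ and viewed, at most 10 in all, crops included, and the job is handed in when it is done.

```bash
ls; mkdir -p pics
cat > h.py <<'E'
import numpy as np, cv2
from scipy.spatial.transform import Rotation as R
from station import manip,set_gripper,cams,models
def att(p):
    a=np.array(p["attitude"],float)
    return R.from_quat(a).as_matrix() if a.size==4 else a.reshape(3,3)
def proj(p,X):
    d=att(p).T@(np.array(X,float)-np.array(p["position"]))
    u=np.array([d[0],-d[1]])/-d[2]; u=u*(1+p["k1"]*(u@u))
    return np.array([p["fx"]*u[0]+p["cx"],p["fy"]*u[1]+p["cy"]])
def ray(p,px):
    K=np.array([[p["fx"],0,p["cx"]],[0,p["fy"],p["cy"]],[0,0,1.]])
    u=cv2.undistortPoints(np.array([[px]],float),K,np.array([p["k1"],0,0,0,0.]))[0,0]
    d=att(p)@np.array([u[0],-u[1],-1.]); return np.array(p["position"]),d/np.linalg.norm(d)
def onz(p,px,z):
    o,d=ray(p,px); return o+d*(z-o[2])/d[2]
def tri(obs):
    A=0;b=0
    for p,px in obs:
        o,d=ray(p,px);M=np.eye(3)-np.outer(d,d);A=A+M;b=b+M@o
    return np.linalg.solve(A,b)
def save(p,name,crop=None,scale=1):
    im=cv2.cvtColor(p["pixels"],cv2.COLOR_RGB2BGR)
    if crop: x0,y0,x1,y1=crop; im=im[y0:y1,x0:x1]
    cv2.imwrite("pics/"+name,cv2.resize(im,None,fx=scale,fy=scale,interpolation=cv2.INTER_CUBIC))
E
python3 - <<'E'
from h import *
np.set_printoptions(precision=3,suppress=True)
for c in ["scene","top"]:
    p=cams.snapshot(c); save(p,c+"0.png"); print(c,p["position"],p["attitude"],p["fx"],p["k1"])
    for n in ["caddy","bail_bar","caddy_lip","stand","bowl","jar","mug","salt","spoon"]:
        for r in models.place_of(n,p): print(n,np.array(r["at"]),round(r["conf"],2),proj(p,r["at"]).round())
print(manip.sense()["t"],manip.grip_point_offset)
E
```

```text
pics
scene [ 0.221 -0.308  0.755] [ 0.327 -0.102 -0.266  0.901] 564.7742127103695 -0.1320759219073147
caddy [0.652 0.336 0.001] 0.8 [326. 179.]
caddy [ 0.472 -0.031  0.011] 0.7 [361. 372.]
caddy [ 0.672  0.107 -0.003] 0.66 [409. 255.]
caddy [ 0.51  -0.037  0.011] 0.56 [384. 362.]
bail_bar [ 0.512 -0.04   0.112] 0.8 [394. 328.]
bail_bar [0.651 0.337 0.104] 0.6 [325. 137.]
caddy_lip [ 0.471 -0.028  0.01 ] 0.96 [359. 371.]
caddy_lip [0.68  0.306 0.003] 0.69 [347. 182.]
bowl [0.512 0.332 0.003] 0.79 [263. 209.]
bowl [ 0.391  0.283 -0.002] 0.61 [214. 256.]
jar [0.515 0.03  0.006] 0.86 [360. 329.]
mug [0.742 0.205 0.   ] 0.56 [406. 203.]
salt [ 0.673  0.106 -0.002] 0.84 [410. 255.]
spoon [ 0.377  0.156 -0.002] 0.56 [242. 314.]
spoon [ 0.506 -0.041  0.008] 0.49 [384. 367.]
top [0.501 0.169 0.944] [-0.012  0.017  0.707 -0.707] 552.6994508135878 -0.10716173255510077
caddy [ 0.654  0.338 -0.002] 0.84 [218. 177.]
caddy [ 0.509 -0.039  0.012] 0.59 [438. 261.]
bail_bar [ 0.506 -0.038  0.114] 0.72 [452. 262.]
bail_bar [ 0.518 -0.008  0.002] 0.51 [419. 256.]
bail_bar [0.656 0.334 0.107] 0.45 [208. 165.]
caddy_lip [ 0.47  -0.033  0.009] 0.8 [434. 284.]
caddy_lip [0.684 0.308 0.003] 0.76 [234. 160.]
stand [ 0.519 -0.008 -0.003] 0.77 [418. 256.]
bowl [0.389 0.274 0.   ] 0.66 [254. 332.]
bowl [0.515 0.335 0.001] 0.57 [218. 258.]
jar [0.513 0.033 0.005] 0.75 [395. 259.]
jar [ 0.469 -0.029  0.008] 0.7 [432. 285.]
mug [ 0.738  0.203 -0.006] 0.75 [296. 130.]
mug [ 0.508 -0.042  0.013] 0.58 [440. 262.]
salt [ 0.674  0.102 -0.003] 0.75 [354. 166.]
salt [ 0.375  0.163 -0.001] 0.64 [319. 340.]
salt [0.514 0.033 0.009] 0.31 [396. 259.]
spoon [ 0.376  0.163 -0.002] 0.94 [319. 340.]
spoon [ 0.674  0.104 -0.007] 0.5 [353. 166.]
1.0 0.0187
```

View pics/scene0.png

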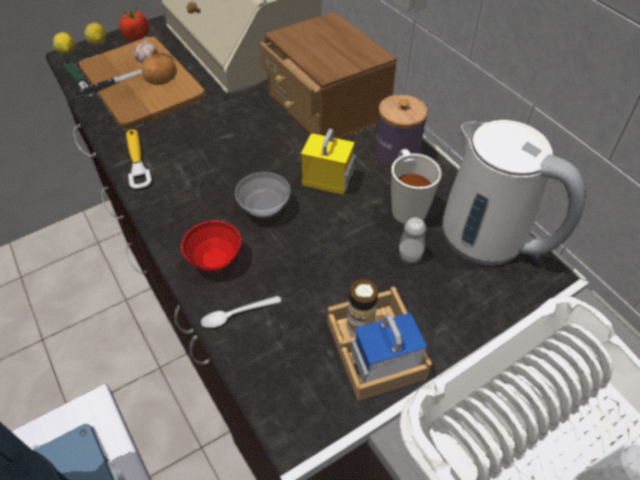

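View pics/top0.png

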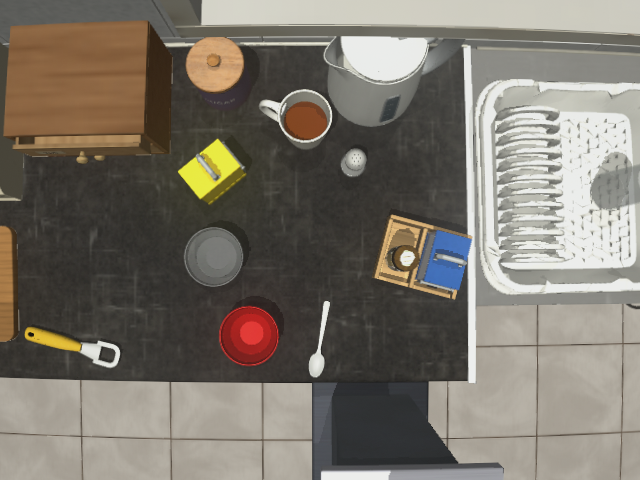

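Caddy candidates: blue box in the stand at scene (390,345) / top (445,262), and the yellow look-alike at (328,162) / (212,170). I choose the blue one. Bowl candidates: glass at (263,195) / (214,256), and red at (212,247) / (249,335). I choose the glass one. The stand's yaw is about -16°. Next I check reachability and look closely with the wrist camera.

```bash
cat >> h.py <<'E'
np.set_printoptions(precision=3,suppress=True)
G=manip.grip_point_offset
def frame(th): return R.from_euler("z",th)
def tool(th,kind,s=1,tip=0):
    """tool rotation; kind 'bail' closes along caddy x, 'body' along caddy y"""
    c=R.from_euler("z",th)*R.from_euler("y",-tip)   # caddy attitude
    y=np.array([s,0,0.]) if kind=="bail" else np.array([0,s,0.])
    z=np.array([0,0,-1.]); x=np.cross(y,z)
    return c*R.from_matrix(np.column_stack([x,y,z]))
def tcp(grasp,rot): return np.array(grasp)+G*rot.apply([0,0,1])
LIP=np.array([-.040,0,.004]); GR=np.array([0,0,.058])
def pourpose(lip,th,s,tip,gr=GR):
    c=R.from_euler("z",th)*R.from_euler("y",-tip); r=tool(th,"body",s,tip)
    return tcp(np.array(lip)+c.apply(gr-LIP),r),r.as_quat()
E
python3 - <<'E'
from h import *
th0=np.radians(-15.7)
B=np.array([.514,.334,0])
for s in (1,-1):
    r=tool(th0,"bail",s); print("bail",s,manip.ik(tcp([.509,-.039,.114],r),r.as_quat()))
for d in (-30,-50,-70,-90,-110):
    th=np.radians(d); u=frame(th).apply([1,0,0]); S=[.52,.17,0]
    for s in (1,-1):
        r=tool(th,"bail",s); q=manip.ik(tcp([.52,.17,.11],r),r.as_quat()); 
        if q is not None: print(d,"set",s,np.array(q))
        L=B+.02*u+[0,0,.064]
        qs=[manip.ik(*pourpose(L,th,s,np.radians(t))) for t in (0,25,50)]
        print(d,"pour",s,[None if q is None else np.array(q) for q in qs])
r=tool(th0,"bail",1)
r=min((tool(th0,"bail",s) for s in(1,-1)),key=lambda r: 9 if (q:=manip.ik([.46,-.03,.30],r.as_quat())) is None else abs(q[6]))
obs={}
for k,P in enumerate([[.46,-.03,.30],[.50,-.04,.25]]):
    manip.move_pose(P,r.as_quat()); p=cams.snapshot("wrist"); save(p,f"w{k}.png")
    for n in ("bail_bar","caddy","stand"): 
        for a in models.place_of(n,p): print(n,np.array(a["at"]),a["conf"],proj(p,a["at"]))
print(manip.sense()["t"],manip.sense()["joint_positions"])
E
```

```text
bail 1 [ 0.334  0.545 -0.437  1.981  0.353  0.688 -0.597]
bail -1 [ 0.779  0.797 -1.079  1.958  0.882  0.956  2.12 ]
-30 set 1 [ 0.13   0.674 -0.707  1.879  0.594  0.81  -1.417]
-30 pour 1 [array([ 0.023,  0.885, -0.918,  1.61 ,  0.786,  1.053, -0.081]), array([-0.053,  0.955, -1.134,  1.798,  1.379,  1.33 , -0.656]), array([-0.498,  0.879, -0.754,  1.89 ,  1.504,  1.444, -1.031])]
-30 set -1 [ 0.36   0.86  -1.08   1.867  0.909  1.01   1.494]
-30 pour -1 [array([-1.036,  0.803,  0.72 ,  1.68 , -0.644,  0.91 , -2.152]), array([-0.079,  0.917, -1.079,  1.799,  1.344,  1.282,  2.493]), array([-0.52 ,  0.865, -0.723,  1.891,  1.489,  1.421,  2.111])]
-50 set 1 [ 0.042  0.635 -0.581  1.884  0.489  0.767 -1.683]
-50 pour 1 [array([ 0.033,  0.841, -0.884,  1.666,  0.75 ,  1.007, -0.413]), array([-0.14 ,  0.932, -1.032,  1.707,  1.219,  1.387, -0.895]), array([-0.477,  1.007, -0.842,  1.664,  1.355,  1.687, -1.121])]
-50 set -1 [ 0.36   0.86  -1.08   1.867  0.909  1.01   1.145]
-50 pour -1 [array([-1.14 ,  0.858,  0.902,  1.74 , -0.81 ,  0.961, -2.351]), array([-0.117,  0.962, -1.08 ,  1.706
[... 1382 characters left out ...]
0.636,  1.113, -0.364,  1.066,  0.554,  1.881, -1.38 ])]
-110 set -1 [ 0.11   0.664 -0.678  1.88   0.57   0.799  0.347]
-110 pour -1 [array([ 0.149,  0.87 , -1.08 ,  1.814,  0.896,  1.041,  1.5  ]), array([-0.125,  1.07 , -1.081,  1.453,  0.926,  1.643,  1.462]), array([-0.636,  1.113, -0.364,  1.066,  0.554,  1.881,  1.761])]
caddy [ 0.508 -0.041  0.009] 0.98 [356.303 191.643]
stand [ 0.517 -0.011 -0.005] 0.55 [356.372 164.08 ]
bail_bar [ 0.513 -0.04   0.114] 0.94 [331.763 224.552]
caddy [ 0.508 -0.038  0.007] 0.6 [323.393 199.312]
stand [ 0.517 -0.012 -0.   ] 0.87 [324.575 172.527]
stand [ 0.506 -0.042  0.006] 0.26 [322.36  202.395]
4.0333 [ 0.466  0.313 -0.574  1.878  0.2    1.005 -0.467]
```

View pics/w0.png

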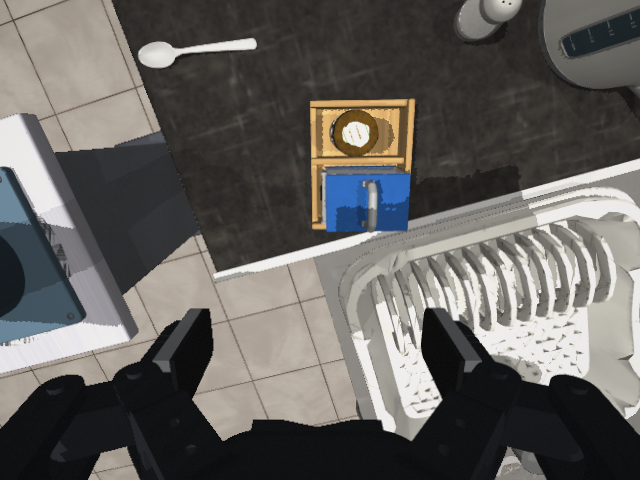

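View pics/w1.png

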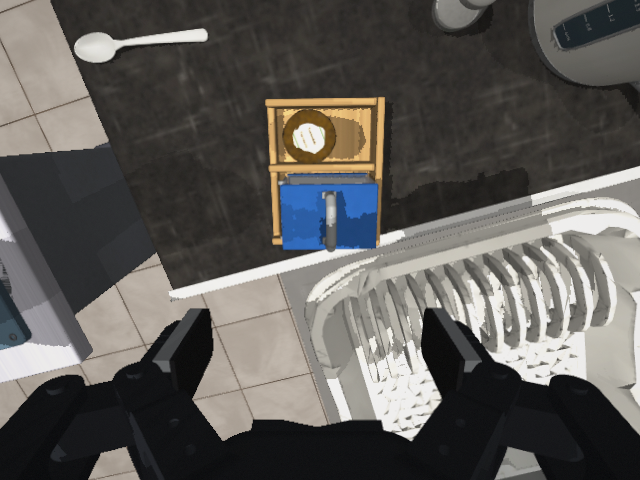

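The close views show the blue caddy with its handle nearly upright: bar at w0 (372,205) and w1 (331,220). The stand is square to the image, so the yaw is right. Now I triangulate the bar and grasp it.

Run:
```python
from h import *
w=cams.snapshot("wrist"); t=cams.snapshot("top"); s=cams.snapshot("scene")
for n,o in (("w+top",[(w,(331,220)),(t,(451,259))]),("w+scene",[(w,(331,220)),(s,(395,331))]),("all",[(w,(331,220)),(s,(395,331)),(t,(451,259))])): print(n,tri(o))
# lid corners / stand walls, yaw check from wrist image
def yaw(a,b,z): d=onz(w,b,z)-onz(w,a,z); return np.degrees(np.arctan2(d[1],d[0]))
print("lid back edge", yaw((281,249),(378,247),.088), "stand", yaw((266,101),(384,99),.042))
for z,px in ((.088,(329,216)),): print("lid mid",onz(w,px,z))
p=s; im=s["pixels"]; save(s,"crop1.png",(310,270,450,410),4)
for q in ("bail_bar",):
  for pic in (t,s):
    for a in models.place_of(q,pic): print(np.array(a["at"]),a["conf"])
```

```text
w+top [ 0.513 -0.053  0.048]
w+scene [ 0.514 -0.04   0.101]
all [ 0.513 -0.04   0.101]
lid back edge -14.554356062741268 stand -14.799015578187829
lid mid [ 0.513 -0.039  0.088]
[ 0.509 -0.041  0.117] 0.77
[0.659 0.334 0.105] 0.52
[ 0.509 -0.043  0.112] 0.75
[0.516 0.031 0.005] 0.6
[0.654 0.334 0.106] 0.53
```

View pics/crop1.png

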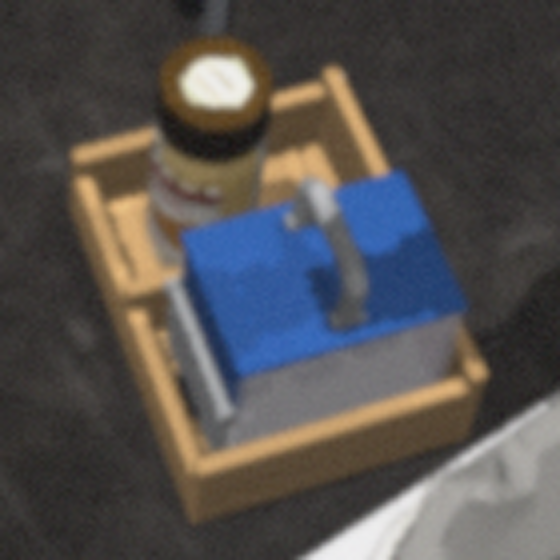

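The crop confirms the blue caddy in the stand, with its handle upright or leaning slightly forward. The bar's middle is at crop (330,228), which is scene (392,327). Grasp and lift.

Run:
```python
from h import *
r=tool(np.radians(-14.7),"bail",1); q=r.as_quat()
g=np.array([.510,-.040,.114]); P=tcp(g,r)
manip.move_straight(P+[0,0,.06],q,vel=.15)
manip.move_straight(P,None,vel=.08,stop_force=8)
set_gripper(0.0); s=manip.sense(); print(s["ee_pos"],s["finger_gap"],s["grip_force"],s["wrist_force"])
manip.move_straight(P+[0,0,.05],None,vel=.06)
s=manip.sense(); print(s["wrist_force"],s["finger_gap"])
manip.move_straight(P+[0,0,.145],None,vel=.15)
s=manip.sense(); print(s["t"],s["wrist_force"],s["finger_gap"],s["grip_force"])
save(cams.snapshot("scene"),"s2.png")
```

```text
[ 0.51  -0.04   0.095] 0.07438582264258078 58.45563489943743 [-0.45   0.693  2.555]
[ 0.354  0.402 -3.76 ] 0.0699984323152604
8.4417 [ 0.135 -0.301 -3.584] 0.07514943565780116 58.33113997243345
```

View pics/s2.png

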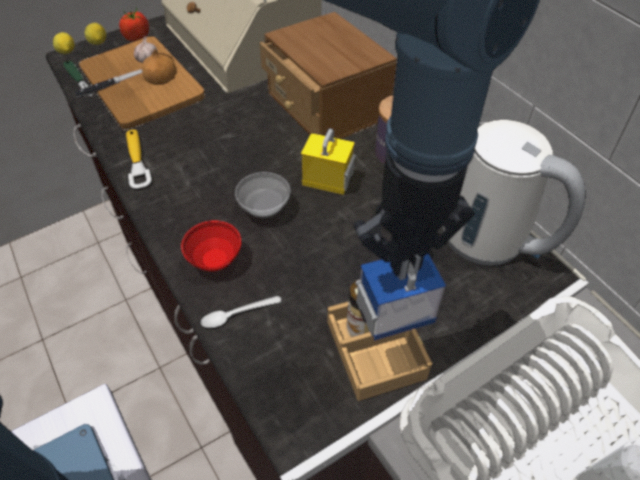

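The caddy hangs level, clear of the stand. Carry it over and set it down.

Run:
```python
from h import *
th=np.radians(-70)
r=tool(th,"bail",1); z0=.095+.145
manip.move_straight([.52,.175,z0],r.as_quat(),vel=.10)
manip.move_straight([.52,.175,.115],None,vel=.12)
manip.dwell(.3); w0=manip.sense()["wrist_force"]
c=manip.move_straight([.52,.175,.075],None,vel=.03,stop_force=2)
s=manip.sense(); print(c,s["ee_pos"],w0,s["wrist_force"],s["t"])
set_gripper(.5); 
manip.move_straight(np.array(s["ee_pos"])+[0,0,.06],None,vel=.15)
b=manip.move_straight([.45,.20,.28],None,vel=.25)
for c in("wrist","scene","top"):
    p=cams.snapshot(c); save(p,c+"3.png")
    for n in ("caddy","bail_bar","caddy_lip","bowl"):
        for a in models.place_of(n,p): print(c,n,np.array(a["at"]),round(a["conf"],2),proj(p,a["at"]))
print(manip.sense()["t"])
```

```text
True [0.52  0.175 0.087] [-0.477  0.273 -2.944] [-1.489 -0.835  5.653] 13.175
wrist caddy [ 0.52   0.173 -0.001] 0.79 [357.848 146.39 ]
wrist bail_bar [0.522 0.175 0.105] 0.73 [369.578 150.162]
wrist caddy_lip [0.512 0.217 0.005] 0.91 [318.302 139.982]
wrist bowl [0.516 0.335 0.002] 0.68 [217.638  98.126]
wrist bowl [ 0.387  0.282 -0.002] 0.6 [232.672 222.299]
wrist bowl [0.509 0.213 0.004] 0.32 [321.431 144.42 ]
scene caddy [ 0.654  0.335 -0.   ] 0.95 [326.889 179.45 ]
scene caddy [ 0.517  0.175 -0.   ] 0.57 [310.953 266.74 ]
scene bail_bar [0.517 0.171 0.105] 0.68 [311.76  227.265]
scene bail_bar [0.651 0.336 0.105] 0.63 [325.744 136.787]
scene caddy_lip [0.681 0.303 0.003] 0.93 [347.821 182.659]
scene caddy_lip [0.506 0.21  0.001] 0.85 [294.336 254.88 ]
scene bowl [0.517 0.332 0.003] 0.84 [264.488 207.506]
scene bowl [0.513 0.03  0.005] 0.74 [359.226 329.986]
scene bowl [0.392 0.281 0.002] 0.69 [215.112 255.452]
top caddy [0.52  0.174 0.004] 0.9 [312.57  255.285]
top caddy [ 0.655  0.337 -0.003] 0.73 [218.414 177.275]
top bail_bar [0.52  0.17  0.108] 0.45 [314.569 253.638]
top caddy_lip [ 0.684  0.309 -0.   ] 0.77 [234.437 160.059]
top bowl [0.518 0.334 0.003] 0.65 [218.671 256.465]
15.6833
```

View pics/wrist3.png

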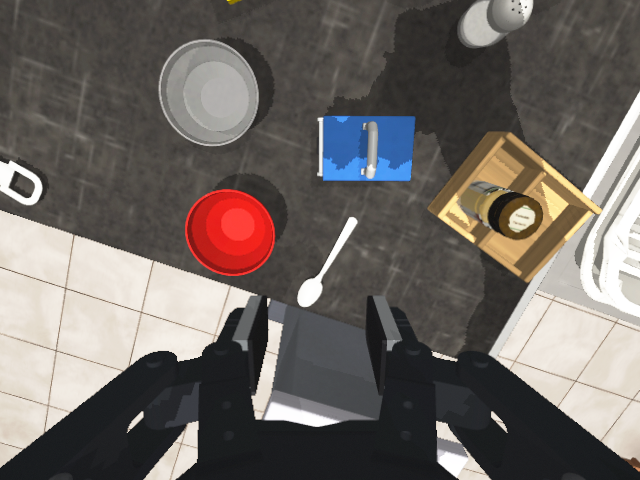

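The caddy stands upright at (0.520, 0.174), square to the hand, with its flap at (320,148) facing the glass bowl (208,92). Now I take it by the body, carry it and tip it.

```bash
cat > pour.py <<'E'
from h import *
th=np.radians(-70); S=np.array([.5195,.1745,0]); B=np.array([.5155,.3336,0]); gr=np.array([0,0,.060])
u=frame(th).apply([1,0,0])
def pp(lip,t): return pourpose(lip,th,1,np.radians(t),gr)
E
python3 - <<'E'
from pour import *
r=tool(th,"body",1); P=tcp(S+gr,r)
set_gripper(1.0)
manip.move_pose(P+[0,0,.13],r.as_quat())
manip.move_straight(P+[0,0,.02],None,vel=.15)
c=manip.move_straight(P,None,vel=.05,stop_force=5)
set_gripper(0.0); s=manip.sense(); print(c,s["ee_pos"],s["finger_gap"],s["grip_force"],s["wrist_force"],s["t"])
manip.move_straight(P+[0,0,.075],None,vel=.10)
L=B+.02*u+[0,0,.062]
manip.move_straight(pp(L+[0,0,.017],0)[0],None,vel=.12)
manip.move_straight(pp(L,0)[0],None,vel=.06)
s=manip.sense(); print(s["wrist_force"],s["joint_positions"],s["t"])
save(cams.snapshot("scene"),"s4.png")
print([np.array(manip.ik(*pp(L,t))) for t in (15,30,50)])
E
```

```text
False [0.52  0.175 0.042] 0.6740265561314686 64.58548352122307 [1.671 0.486 4.303] 19.2833
[ 0.568  0.856 -3.762] [-0.119  0.71  -0.61   1.731  0.512  0.866 -0.608] 21.6333
[array([-0.373,  0.707, -0.476,  1.682,  0.644,  1.031, -0.814]), array([-0.61 ,  0.767, -0.341,  1.603,  0.727,  1.223, -0.95 ]), array([-0.871,  0.921, -0.165,  1.463,  0.781,  1.479, -1.036])]
```

View pics/s4.png

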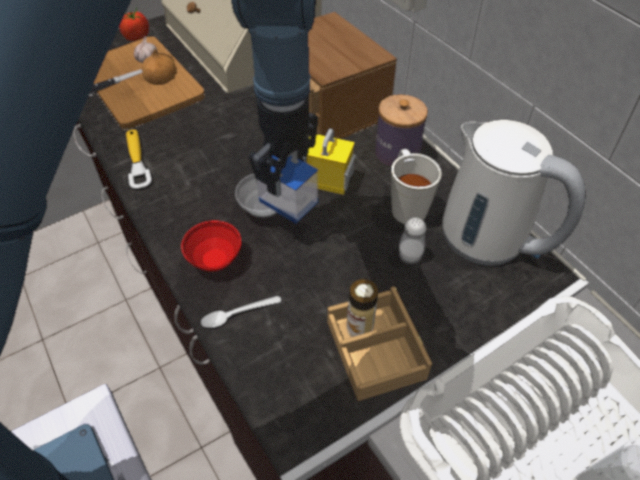

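The caddy sits over the bowl's near rim (around (265,195)), clear of the yellow box. Tip it in 5° steps.

Run:
```python
from pour import *
L=B+.02*u+[0,0,.062]
for t in range(5,51,5):
    p,q=pp(L,t); manip.move_straight(p,q,vel=.02)
    if t%10==0: s=manip.sense(); print(t,s["wrist_force"],s["finger_gap"],s["t"])
manip.dwell(1.0)
s=manip.sense(); print(s["wrist_force"],s["finger_gap"],s["t"])
p=cams.snapshot("scene"); save(p,"s5.png",(200,110,360,230),4)
for c in ("scene","top","wrist"):
    p=cams.snapshot(c)
    for n in ("lump_a","bowl","caddy_lip"):
        for a in models.place_of(n,p): print(c,n,np.array(a["at"]),round(a["conf"],2))
```

```text
10 [-0.43  -1.18  -3.183] 0.6705798358821465 22.4667
20 [ 0.552  0.178 -3.596] 0.6727648891773548 23.25
30 [-0.043 -0.254 -2.735] 0.6707084573377048 24.0333
40 [-0.336  0.077 -3.279] 0.6730964093257349 24.8167
50 [ 0.93  -0.431 -2.717] 0.6719278530206825 25.6
[ 0.18   0.081 -2.438] 0.669842594774184 26.6
scene lump_a [0.512 0.344 0.021] 0.61
scene lump_a [0.531 0.306 0.021] 0.5
scene lump_a [0.528 0.316 0.01 ] 0.43
scene bowl [0.393 0.282 0.003] 0.84
scene bowl [0.515 0.332 0.003] 0.66
scene caddy_lip [0.68  0.303 0.003] 0.86
scene caddy_lip [0.523 0.313 0.061] 0.73
scene caddy_lip [0.529 0.319 0.01 ] 0.43
scene caddy_lip [0.531 0.301 0.023] 0.19
top lump_a [ 0.518 -0.008  0.002] 0.67
top bowl [0.388 0.279 0.003] 0.9
top caddy_lip [ 0.684  0.31  -0.001] 0.78
top caddy_lip [0.519 0.31  0.06 ] 0.74
wrist lump_a [0.512 0.347 0.019] 0.83
wrist lump_a [0.519 0.316 0.013] 0.76
wrist lump_a [0.527 0.304 0.025] 0.63
wrist bowl [ 0.388  0.281 -0.002] 0.97
wrist bowl [0.515 0.337 0.004] 0.79
wrist bowl [0.529 0.286 0.09 ] 0.56
wrist bowl [ 0.516 -0.013 -0.002] 0.23
```

View pics/s5.png

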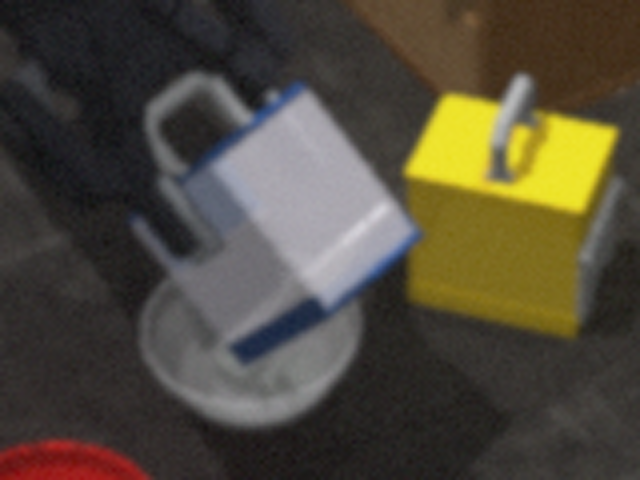

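The caddy is empty, and both cameras report three lumps in the bowl, at heights 0.013–0.025. Raise, un-tip, stand it back at its place, and let go.

```bash
python3 - <<'E'
from pour import *
L=B+.02*u+[0,0,.062]
manip.move_straight(pp(L+[0,0,.04],50)[0],None,vel=.06)
for t in range(40,-1,-10):
    p,q=pp(L+[0,0,.04],t); manip.move_straight(p,q,vel=.025)
r=tool(th,"body",1); P=tcp(S+gr,r)
manip.move_straight(P+[0,0,.08],None,vel=.12)
manip.move_straight(P+[0,0,.015],None,vel=.10)
manip.dwell(.3)
c=manip.move_straight(P-[0,0,.01],None,vel=.025,stop_force=2)
s=manip.sense(); e=np.array(s["ee_pos"]); print(c,e-P,s["wrist_force"],s["t"])
set_gripper(1.0)
manip.move_straight(e+[0,0,.14],None,vel=.12)
manip.move_straight([.44,.20,.29],tool(th,"bail",1).as_quat(),vel=.15)
for c in ("wrist","scene"):
    p=cams.snapshot(c); save(p,c+"6.png")
    for n in ("lump_a","caddy","bowl","caddy_lip","jar","salt","mug","spoon"):
        for a in models.place_of(n,p)[:3]: print(c,n,np.array(a["at"]),round(a["conf"],2))
print(manip.sense()["t"])
E
python3 -c "
import cv2,numpy as np
a=cv2.imread('pics/wrist6.png');b=cv2.imread('pics/scene6.png')[130:300,180:380]
b=cv2.resize(b,(400,340),interpolation=2);a=a[0:340,100:500]
cv2.imwrite('pics/c6.png',np.hstack([a,b]))"
```

```text
True [-0.    -0.     0.001] [-0.596 -0.149  5.679] 33.5
wrist lump_a [0.53  0.307 0.025] 0.89
wrist lump_a [0.515 0.345 0.017] 0.77
wrist lump_a [0.522 0.317 0.011] 0.61
wrist caddy [ 0.517  0.172 -0.001] 0.94
wrist caddy [ 0.373  0.159 -0.002] 0.46
wrist bowl [ 0.384  0.279 -0.002] 0.93
wrist bowl [0.515 0.332 0.003] 0.87
wrist caddy_lip [0.508 0.211 0.003] 0.77
wrist jar [0.512 0.029 0.006] 0.56
wrist salt [0.514 0.345 0.02 ] 0.73
wrist salt [ 0.672  0.107 -0.001] 0.6
wrist spoon [ 0.374  0.159 -0.002] 0.88
scene lump_a [0.529 0.304 0.021] 0.62
scene lump_a [0.524 0.317 0.008] 0.61
scene lump_a [0.515 0.344 0.019] 0.46
scene caddy [0.518 0.174 0.002] 0.81
scene caddy [0.651 0.338 0.002] 0.72
scene bowl [ 0.39   0.281 -0.   ] 0.78
scene caddy_lip [0.505 0.21  0.008] 0.8
scene caddy_lip [0.68  0.303 0.003] 0.56
scene jar [0.516 0.029 0.006] 0.56
scene salt [ 0.669  0.104 -0.003] 0.56
scene mug [0.737 0.202 0.001] 0.85
scene spoon [ 0.377  0.157 -0.002] 0.86
37.8417
```

View pics/c6.png

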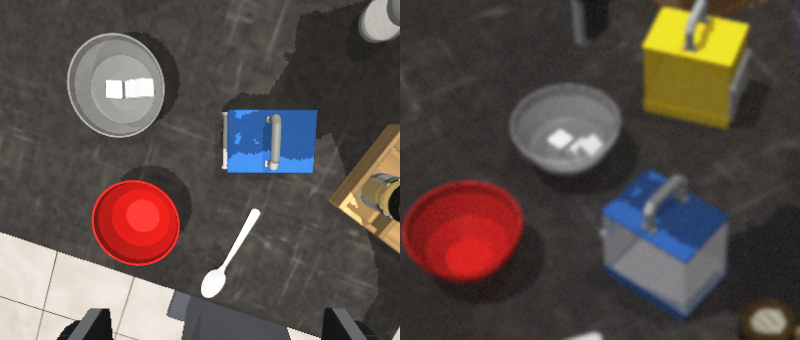

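All three lumps are in the glass bowl at crop (130,88). The caddy is empty and upright with its flap shut at (224,140), and nothing around it has moved.

```bash
python3 -c "
from station import manip
print(manip.sign_off())"
```

```text
the job is handed in; nothing more can be done
None
```

The job is handed in: all three lumps are in the glass bowl, the caddy stands upright and released on the open worktop with its flap shut, and nothing around it was disturbed, at about 38 s of the 59 s allowed.

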